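# Handheld microscope: calibration picture, then hold square on the ringed branch cut

### The arm

A 7-joint arm with a two-finger parallel gripper is mounted at the origin on the work surface. World frame = base frame: x ahead of the robot, y to its left, z up, the work surface at z = 0. Lengths are in mm, angles in rad, forces in N, time in s.
With the tool pointing down it reaches from about 400 to 875 mm from the base axis. Payload 4.4 kg.
Tool frame: the origin (TCP) lies at the very end of the fingers, on their centre line; the grasp point (between the pads) lies 19 mm behind it; z points along the fingers, y is the line along which they close (so a half turn about z gives the same grasp; the last joint's range is limited). The gripper opens to 85 mm and grips with 20 to 120 N. Pads are 22 mm wide; open, the fingers measure 114 mm over their backs; the gripper's body (76 mm by 85 mm) begins 54 mm behind the grasp point. The pads swing forward as they close: fully open they stand 13 mm farther back than shut.
Start: joints at [-1.377, 0.628, 0.038, 1.517, -0.027, 0.996, -0.02], TCP at [166.951, 628.208, 197.913] pointing down, gripper open.
Joint ranges: [-3.06, 3.06], [-0.37, 2.12], [-1.25, 1.32], [0.18, 2.47], [-1.1, 4.24], [0.23, 1.98], [-2.94, 2.94]. Speed limits (rad/s): [2.57, 2.57, 3.14, 3.14, 3.14, 3.14, 3.14].

### API

Orientations are given as [roll, pitch, yaw] about the fixed x, y, z axes, in that order (R = Rz(yaw) Ry(pitch) Rx(roll)).
In Python, from cell import sensors, get_image, camera_params, order gives the robot as it stands.
- The arm moves only by the shell command python3 -m inch 'ROWS' [OPENING]. ROWS is JSON, a list that holds one entry, the list of rows, each a list of 4 numbers: the shift along the tool's x, y, z in cm, then the turn about the tool's z in degrees. A call has 1 to 8 rows; each row is the pose to reach, as a shift and turn from the pose commanded when the call began, along the tool's axes at that moment; what a row does not reach only later rows make up. A row lasts 1/12 s, in which the tool goes at most 41.7 mm and 7.16 degrees, less where a joint would pass 70% of its speed; a pose out of reach is approached as far as the arm can. A call with a gripper value outside its range is refused whole. OPENING is the finger opening in cm, from 0 to 8.54, set as the call begins (- or left out, the last holds). The fingers move at their own pace and stop on an object; the grip force is fixed at half the most. Time passes only in rows, so rows that repeat a pose let the fingers close. It gives the time, the measured TCP pose, the force, the opening and the grip force at its end, in the units of the state.
- sensors.read_state(): the state, without advancing time (a new reading comes with each control period).
- get_image(name): name is "side" or "top"; returns the picture (420x560x3 uint8, blue, green, red); there is no depth.
- camera_params(name): a dict with "mtx" (3x3 intrinsics, pixels), "rvec" (rotation vector, rad) and "tvec" (3), from world to camera coordinates, as OpenCV has them. Camera axes: x right, y down, z forward; pixel columns grow to the right and rows downward; lengths in mm; the calibration is good to about 2 mm. A picture is of the moment at which its call begins. camera_params takes no time and is no camera call.
- order.finish_job(): hands the job in; it is judged then, once.
The state is a dict: "clock": time; "qpos": joint angles; "qd": joint speeds; "tau": joint torques, N m; "eef_pos": TCP position; "tool_rot": TCP orientation; "force": force on the tool from outside, world axes, zero at the start; "torque": the same for the moment, N m; "width": finger opening in mm; "gripper_force": force on a finger pad.
Only numpy, scipy, OpenCV 4.12 (cv2) and the standard library are available. Lean on these libraries where they do the work, as an engineer would, in place of code of your own. Each camera call takes 0.05 s, during which the arm holds its last target. There are 200 camera calls.

### The job

Take the handheld digital microscope out of its charging stand and first set its nose upright inside the ring printed on the white calibration card, holding it still there for two seconds for the calibration picture. Then set the nose inside the ring inked on the slanting sawn face of the branch piece, square to that face, and finish while still holding it there, quite still, for the picture; both times press so lightly that the sprung nose sleeve is pushed in about half way. Do not shift the branch piece, and leave the moss dish, the slide box and the small wooden round alone.

Things in the scene. Friction and masses are not known exactly. Their poses are not given: they have to be found in the camera images.
- scope: Handheld microscope, round, 128 mm long, about 0.12 kg. z: along it from nose to top; origin on the axis at the nose's rim with the sleeve fully out. Up z: clear sleeve d 22 mm to 20 mm, black barrel d 29 to 45 mm, focus wheel d 42 to 53 mm, light-grey grip d 32 from 53 to 124 mm (take it here, any side). Starts upright in the stand, nose down, the wheel resting on the stand's rim.
- nose (a joint): How far the clear nose sleeve is pushed into the microscope, m: 0 fully out, 0.010 at its hard stop, growing towards the top of the microscope. The spring needs 1 N to begin and 0.4 N more for each mm (3 N half way, 5 N at the stop).
- nose_rim (a point): Centre of the nose sleeve's open rim, the flat ring 22 mm in diameter that goes on the specimen; it moves with the sleeve; z along the microscope towards its top.
- dock: Black charging stand, fixed: round foot 96 mm in diameter with an upright tube, 48 mm outside, 34 inside, rim 58 mm above the work surface. Origin under the foot's centre, z up along the tube. The standing microscope reaches 13 to 141 mm above the surface; 45 mm of it are in the tube and lift out straight up.
- card: White calibration card, a plate 100 x 62 x 3 mm fixed flat on the work surface. Origin under its centre, x along its length, z up. A printed ring near its +x end, grey squares and black dots near the other end.
- card_ring (a point): Centre of the black printed ring (32 mm inside diameter) on the card's upper face, 3 mm above the work surface; z up. Fine scale lines run through it.
- branch: Loose sawn piece of a branch with bark, about 110 mm in diameter, 0.3 to 0.55 kg, standing on its level sawn foot. Its top is cut obliquely: pale wood with growth rings, sloping by 18 degrees, 37 mm high at the low side (its own -x side) and 73 mm at the high side (+x). Origin under its centre, z up.
- branch_spot (a point): Centre of the black ink ring (32 mm inside diameter) on the oblique sawn face of the branch piece; its z axis stands square out of that face (18 degrees from vertical, leaning to the branch's -x), its x axis runs up the slope.
- petri_dish: Bystander, loose: round glass dish 90 mm in diameter, 18 mm high, holding moss. Origin under its centre.
- slide_box: Bystander, loose: flat grey slide box 82 x 98 x 30 mm. Origin under its centre.
- twig_round: Bystander, loose: small wooden round with bark, level cut, no ink ring, 72 mm in diameter, 34 mm high. Origin under its centre.
There are look-alikes about, which are no part of the job. What is shaped like the dock but pink is not meant. There is more than one size of the scope; the one meant has the size given above.

How it is judged (in metres and radians):
On the way:
1. the microscope is held upright and still with its nose lightly on the card, inside the printed ring (contact force between the fingers and scope above 1 N and distance between nose_rim and card_ring below 0.007 m and angle between scope's own z axis and vertical below 0.12 rad and contact force between scope and card between 0.5 and 8 N and value of joint nose between 0.0015 and 0.009 m and linear speed of scope below 0.015 m/s), for 1 s.
At the end, for the whole second after the job is handed in: Fingers hold the microscope still (15 mm/s): nose rim within 7 mm of the ink ring centre, axis within 0.12 rad of square to the slanting face, pressing 0.5 to 8 N, sleeve in 1.5 to 9 mm; off the stand; fingers off the branch, which stands level within 12 mm of its start (contact force between the fingers and scope above 1 N and distance between nose_rim and branch_spot below 0.007 m and angle between the z axis of scope and the z axis of branch_spot, either way round below 0.12 rad and contact force between scope and branch between 0.5 and 8 N and value of joint nose between 0.0015 and 0.009 m and linear speed of scope below 0.015 m/s and contact force between scope and dock below 0.1 N and contact force between the fingers and branch below 0.1 N and distance of branch from where it was at the start of the episode below 0.012 m and angle between branch's own z axis and vertical below 0.05 rad); the arm keeps its last pose, push and grip.
It fails at once if the microscope pressed or knocked against the branch piece with more than 20 N (contact force between scope and branch above 20 N).
It fails at once if the microscope pressed or knocked against the card with more than 20 N (contact force between scope and card above 20 N).
It fails at once if the branch piece shifted by more than 12 mm (distance of branch from where it was at the start of the episode above 0.012 m).
It fails at once if the moss dish, slide box or wooden round shifted by more than 12 mm (distance of any of petri_dish, slide_box, twig_round from where it was at the start of the episode above 0.012 m).
It also fails if it takes over 64 s, if anything falls off the work surface, if the arm or the gripper's body presses on something with over 40 N, if the wrist force passes 120 N, or if a joint passes its speed limit or range.

## Working session

There is one attempt and no reset: what is moved stays moved. The work goes in short steps, Python scripts to look and compute and a shell command to move; the robot and the scene stay as the last step left them, time stands still between calls to the robot, and variables do not carry over. Pictures are saved under pics/ and viewed, at most 10 in all, crops included, and the job is handed in when it is done.

```bash
ls; mkdir -p pics; python3 - <<'E'
from cell import sensors, get_image, camera_params
import cv2,numpy as np
print(sensors.read_state())
for n in("top","side"):
    cv2.imwrite(f"pics/{n}0.png",get_image(n)); p=camera_params(n)
    R=cv2.Rodrigues(np.array(p["rvec"],float))[0]; print(n,p,-R.T@np.array(p["tvec"]).ravel())
E
```

```text
pics
{'clock': 0.0, 'qpos': array([-1.37679629,  0.62935913,  0.038432  ,  1.5183683 , -0.02700566,
        0.99629931, -0.0199734 ]), 'qd': array([ 0.00051922,  0.00090402,  0.00091652, -0.00136982,  0.00074935,
       -0.00033603,  0.0005267 ]), 'tau': array([ 6.12097265e-04, -5.63391709e+01,  1.22639135e+00, -1.93451875e+01,
        1.09501672e-02,  1.02291009e-02, -1.83071188e-05]), 'eef_pos': array([166.7645375 , 627.5278505 , 196.98045089]), 'tool_rot': array([-3.13967629e+00,  1.53989608e-05,  2.88182419e+00]), 'force': array([-0.04794285,  0.27501265, -0.18986989]), 'torque': array([-0.00716355, -0.00692454,  0.0419609 ]), 'gripper_force': 0.0, 'width': 85.26880142391833}
top {'mtx': array([[405.74469813,   0.        , 277.6882137 ],
       [  0.        , 405.74469813, 206.55596598],
       [  0.        ,   0.        ,   1.        ]]), 'rvec': array([ 2.13982229, -2.12391346,  0.20718086]), 'tvec': array([  25.13730064,  574.37675652, 1033.05752839])} [ 378.24225335   41.98348378 1119.33845827]
side {'mtx': array([[507.1162966 ,   0.        , 271.70369154],
       [  0.        , 507.1162966 , 212.17131021],
       [  0.        ,   0.        ,   1.        ]]), 'rvec': array([ 2.28096028, -0.74912279,  0.3083227 ]), 'tvec': array([-424.1169829 ,  284.82851561,  882.54023775])} [  96.62420418 -574.2008002   837.16006472]
```

View pics/top0.png

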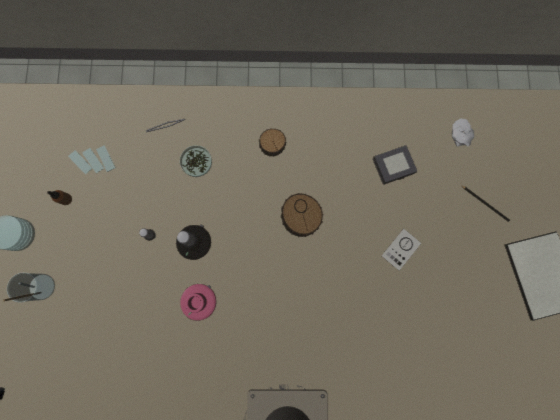

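View pics/side0.png

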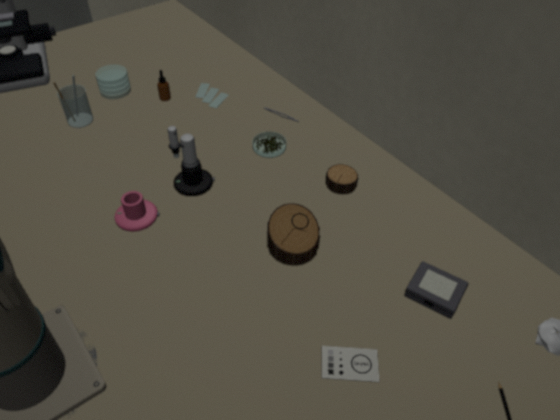

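Top view: dock foot at about (194,242), with the scope's top at (183,237). The branch ring is at (301,206) and the card ring at (406,244); the pink decoy is at (198,302), and there is a small scope at (147,234). In the side view the dock is at (193,180), the branch ring at (300,221) and the card ring at (361,364).

```bash
cat > h.py <<'E'
import cv2,numpy as np
from cell import sensors,get_image,camera_params
def cam(n):
    p=camera_params(n); return np.array(p["mtx"]),np.array(p["rvec"],float).ravel(),np.array(p["tvec"],float).ravel()
def ray(n,uv):
    K,r,t=cam(n); R=cv2.Rodrigues(r)[0]
    return -R.T@t, R.T@np.linalg.inv(K)@np.array([*uv,1.])
def onz(n,uv,z):
    c,d=ray(n,uv); return c+d*(z-c[2])/d[2]
def tri(a,b):
    P=[]
    for n in("top","side"):
        K,r,t=cam(n); P.append(K@np.c_[cv2.Rodrigues(r)[0],t])
    X=cv2.triangulatePoints(P[0],P[1],np.array(a,float),np.array(b,float)).ravel(); return X[:3]/X[3]
def proj(n,X):
    K,r,t=cam(n); return cv2.projectPoints(np.array(X,float).reshape(-1,1,3),r,t,K,None)[0].reshape(-1,2)
def tile(im,c,w,h,s):
    x,y=int(c[0]-w/2),int(c[1]-h/2); x=max(x,0);y=max(y,0)
    return cv2.resize(np.clip(im[y:y+h,x:x+w]*1.8,0,255).astype(np.uint8),(w*s,h*s),interpolation=cv2.INTER_CUBIC),(x,y)
E
python3 - <<'E'
from h import *
rows=[]
for n,cs in(("top",[(190,240),(301,213),(402,249)]),("side",[(193,163),(294,232),(350,364)])):
    im=cv2.imread(f"pics/{n}0.png"); ts=[tile(im,c,66,74,4) for c in cs]; print(n,[t[1] for t in ts]); rows.append(np.hstack([t[0] for t in ts]))
    print(proj(n,[[167,628,198],[0,0,0],[400,300,0],[400,-300,0]]))
cv2.imwrite("pics/mos.png",np.vstack(rows))
for p,z in(((194,242),5),((183,237),141),((301,206),58),((406,244),3)): print(onz("top",p,z))
for p,z in(((193,181),5),((188,138),141),((300,221),58),((361,364),3)): print(onz("side",p,z))
E
```

```text
top [(157, 203), (268, 176), (369, 212)]
[[ -4.61026081 380.42561344]
 [287.5611648  432.14874981]
 [177.40634579 272.25401047]
 [397.58004763 273.71220517]]
side [(160, 126), (261, 195), (317, 327)]
[[-18.80637478  85.11678711]
 [ 28.0019038  375.83657535]
 [154.34623515 186.76724219]
 [315.30174259 378.37389578]]
[482.05636219 257.65835521   5.        ]
[481.24742232 258.31284957 141.        ]
[575.13130782 -32.56548387  58.        ]
[ 481.10226583 -326.25668689    3.        ]
[482.65254361 258.09517517   5.        ]
[481.51715112 249.41878299 141.        ]
[576.09614226 -33.41017431  58.        ]
[ 481.39740617 -328.3564812     3.        ]
```

View pics/mos.png

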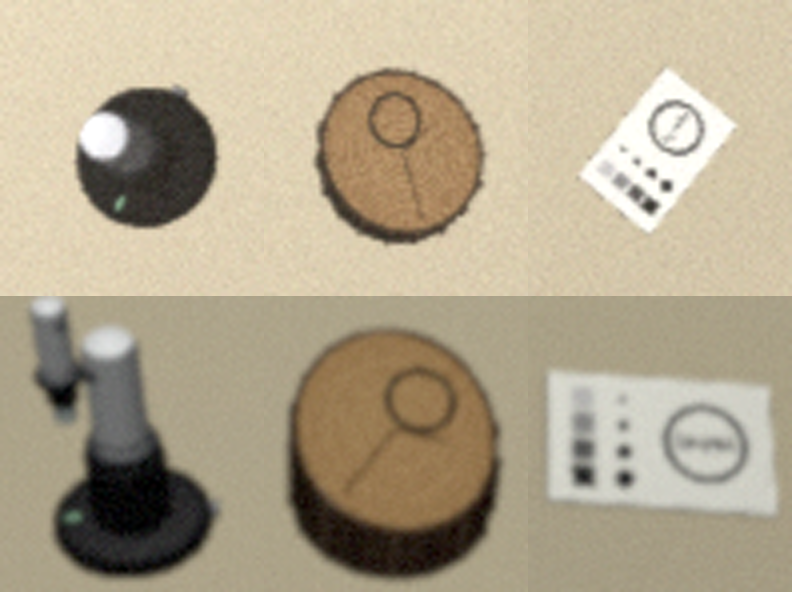

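The mosaic shows the scope standing in the dock. The ring centres are sharp: branch at top (300.7,206) and side (300,221), card at top (406.2,244) and side (361.5,363.7). Next I'll get the direction of the branch's slope from the pale face's rim in both views.

```bash
python3 - <<'E'
from h import *
from scipy.optimize import least_squares
C={}
for n,c in(("top",(302,215)),("side",(294,228))):
    im=cv2.imread(f"pics/{n}0.png"); hsv=cv2.cvtColor(cv2.GaussianBlur(im,(3,3),0),cv2.COLOR_BGR2HSV)
    print(n,"wood",hsv[c[1]+8,c[0]-10],"table",hsv[c[1],c[0]+40])
    m=((hsv[...,1]>95)&(hsv[...,2]>70)).astype(np.uint8); 
    w=np.zeros_like(m); cv2.circle(w,c,34,1,-1); m=cv2.morphologyEx(m*w,cv2.MORPH_CLOSE,np.ones((5,5)))
    k=max(cv2.findContours(m,cv2.RETR_EXTERNAL,cv2.CHAIN_APPROX_NONE)[0],key=cv2.contourArea)
    h=cv2.convexHull(k); print(cv2.fitEllipse(h),cv2.contourArea(h)); C[n]=k[:,0].astype(float)
def f(p,full=False):
    cx,cy,R,psi,hm=p; n=np.array([-np.cos(psi)*np.sin(np.radians(18)),-np.sin(psi)*np.sin(np.radians(18)),np.cos(np.radians(18))])
    o=np.array([cx,cy,hm]); r=[]
    for k in C:
        for uv in C[k]:
            c,d=ray(k,uv); X=c+d*(n@(o-c))/(n@d); r.append(np.hypot(*(X-o)[:2])-R)
    return np.array(r)
for s in range(0,360,90):
    q=least_squares(f,[560,-33,54,np.radians(s),55],loss="soft_l1",f_scale=2,x_scale=[10,10,5,.3,5]); print(q.cost,q.x[:3],np.degrees(q.x[3])%360,q.x[4])
print(tri((300.4,205.7),(299.7,220.8)),tri((307,230),(281.2,244)),tri((405.9,243.7),(361.1,363.4)),tri((182.6,236.6),(187.3,137.5)))
print(onz("top",(182.6,236.6),141),onz("top",(193.4,242.2),5),proj("top",[482,258,141]),proj("side",[482,258,141]))
E
```

```text
top wood [ 16 113  95] table [ 19  50 123]
((301.97393798828125, 213.600830078125), (36.216453552246094, 40.24482727050781), 136.9478302001953) 1127.5
side wood [ 17 120  83] table [22 50 96]
((293.33221435546875, 228.02633666992188), (45.349998474121094, 50.11524200439453), 135.43763732910156) 1760.5Traceback (most recent call last):
  File "<stdin>", line 19, in <module>
    return func(*args, **kwargs)
    result = trf(vector_fun.fun, vector_fun.jac, x0, f0, J0, lb, ub, ftol, xtol,
                 gtol, max_nfev, x_scale, loss_function, tr_solver,
                 tr_options.copy(), verbose, callback=callback_wrapped)
    return trf_no_bounds(
        fun, jac, x0, f0, J0, ftol, xtol, gtol, max_nfev, x_scale,
        loss_function, tr_solver, tr_options, verbose, callback=callback)
    J = jac(x)
    self._update_jac()
    ~~~~~~~~~~~~~~~~^^
    self.J = self.jac_wrapped(xp_copy(self.x), f0=self.f)
             ~~~~~~~~~~~~~~~~^^^^^^^^^^^^^^^^^^^^^^^^^^^^
    J, dct = approx_derivative(
             ~~~~~~~~~~~~~~~~~^
        self.fun,
        ^^^^^^^^^
    ...<2 lines>...
      
[... 366 characters left out ...]
df = [f_eval - f0 for f_eval in f_evals]
                                    ^^^^^^^
    f = np.atleast_1d(self.fun(x, *self.args, **self.kwargs))
                      ~~~~~~~~^^^^^^^^^^^^^^^^^^^^^^^^^^^^^^
    return np.atleast_1d(self.fun(x))
                         ~~~~~~~~^^^
    return self.f(x, *self.args, **self.kwargs)
           ~~~~~~^^^^^^^^^^^^^^^^^^^^^^^^^^^^^^
  File "<stdin>", line 16, in f
  File "h.py", line 6, in ray
    K,r,t=cam(n); R=cv2.Rodrigues(r)[0]
          ~~~^^^
  File "h.py", line 4, in cam
    p=camera_params(n); return np.array(p["mtx"]),np.array(p["rvec"],float).ravel(),np.array(p["tvec"],float).ravel()
ValueError: time passes only in moves, steps and waits
```

```bash
sed -i '1i import functools' h.py; sed -i 's/^def cam(n)/@functools.cache\ndef cam(n)/' h.py; python3 - <<'E'
from h import *
from scipy.optimize import least_squares
C={};U={}
for n,c in(("top",(302,215)),("side",(294,228))):
    im=cv2.imread(f"pics/{n}0.png"); hsv=cv2.cvtColor(cv2.GaussianBlur(im,(3,3),0),cv2.COLOR_BGR2HSV)
    m=((hsv[...,1]>85)&(hsv[...,2]>60)).astype(np.uint8)
    w=np.zeros_like(m); cv2.circle(w,c,34,1,-1); m=cv2.morphologyEx(m*w,cv2.MORPH_CLOSE,np.ones((5,5)))
    k=max(cv2.findContours(m,cv2.RETR_EXTERNAL,cv2.CHAIN_APPROX_NONE)[0],key=cv2.contourArea)
    h=cv2.convexHull(k); print(cv2.fitEllipse(h)); C[n]=np.array([ray(n,u)[1] for u in h[:,0]]); U[n]=ray(n,(0,0))[0]
def f(p):
    cx,cy,R,psi,hm=p; s,co=np.sin(np.radians(18)),np.cos(np.radians(18)); n=np.array([-np.cos(psi)*s,-np.sin(psi)*s,co])
    o=np.array([cx,cy,hm]); r=[]
    for k in C:
        X=U[k]+C[k]*((n@(o-U[k]))/(C[k]@n))[:,None]; r.append(np.hypot(X[:,0]-cx,X[:,1]-cy)-R)
    return np.concatenate(r)
for s in range(0,360,90):
    q=least_squares(f,[560,-33,54,np.radians(s),55],loss="soft_l1",f_scale=2,x_scale=[10,10,5,.3,5]); print(q.cost,q.x[:3],np.degrees(q.x[3])%360,q.x[4])
print(tri((300.4,205.7),(299.7,220.8)),tri((307,230),(281.2,244)),tri((405.9,243.7),(361.1,363.4)),tri((182.6,236.6),(187.3,137.5)))
print(onz("top",(182.6,236.6),141),onz("top",(193.4,242.2),5),proj("top",[482,258,141]),proj("side",[482,258,141]))
print(sensors.read_state()["clock"])
E
```

```text
((301.8910217285156, 213.6610565185547), (37.24098587036133, 41.052284240722656), 138.92355346679688)
((293.3399963378906, 228.01307678222656), (46.69968795776367, 51.52593231201172), 131.37911987304688)
17.15564321071799 [555.95197986 -36.34571623  52.57032677] 73.54062783160141 53.56386925900657
17.15564321073338 [555.95197978 -36.34571626  52.57032661] 73.54062365699221 53.56386944108513
17.155643210702486 [555.95198028 -36.34571629  52.570328  ] 73.54065920795098 53.56386815643801
17.155643211880555 [555.95197842 -36.34571631  52.57032297] 73.54053087948188 53.56387290119778
[576.67439006 -31.32342771  56.32516474] [513.75704944 -49.89122841  42.75828441] [ 482.68612915 -326.95563933    1.32027873] [484.15715095 260.32746518 134.14929866]
[482.20709643 259.32129419 141.        ] [481.49568408 259.27475434   5.        ] [[183.14518496 236.68981227]] [[186.23932294 135.9732285 ]]
0.1
```

```bash
python3 -m inch '[[[0,0,-1,0],[0,0,-3,0],[0,0,-5,0],[0,0,-5,0]]]'
```

```text
clock: 0.43
eef_pos: [167.7, 630.7, 252.7]
tool_rot: [3.134, -0.0, 2.882]
force: [0.3, -0.1, 1.9]
width: 85.7
gripper_force: 0.0
```

```bash
python3 -m inch '[[[-2,-1.4,0,4],[-5,-3.5,0,10],[-8,-5.6,0,16],[-11,-7.7,0,22],[-14,-9.8,0,28],[-17,-11.9,0,34],[-19,-13.2,0,40],[-20,-14,0,46]]]'
cat >> h.py <<'E'
def goto(x,y,z,yaw=None):
    "shift (cm, tool axes) and turn (deg) from the measured pose"
    from scipy.spatial.transform import Rotation as Ro
    s=sensors.read_state(); R=Ro.from_euler("xyz",s["tool_rot"]); d=R.inv().apply(np.array([x,y,z])-s["eef_pos"])/10
    print("clock",s["clock"],"eef",s["eef_pos"].round(1),"rot",s["tool_rot"].round(3),"F",s["force"].round(1),"q7",s["qpos"].round(2))
    t=0 if yaw is None else (np.degrees(s["tool_rot"][2])-yaw+180)%360-180
    print("shift",d.round(2),"turn",round(t,1))
E
python3 -c "
from h import *
goto(482.2,259,250,71)"
```

```text
clock: 1.1
eef_pos: [327.5, 437.9, 248.4]
tool_rot: [3.141, 0.002, 2.068]
force: [-0.1, 0.0, -0.3]
width: 85.4
gripper_force: 0.0
clock 1.1 eef [327.5 437.9 248.4] rot [3.141e+00 2.000e-03 2.068e+00] F [-0.1  0.  -0.3] q7 [-1.17  0.43  0.28  1.75 -0.14  0.98 -0.34]
shift [-23.1    5.06  -0.12] turn 47.5
```

```bash
python3 -m inch '[[[-2.5,0.55,0,6],[-6,1.3,0,12],[-9.6,2.1,0,19],[-13.2,2.9,0,26],[-16.8,3.7,0,33],[-20,4.4,0,40],[-22.3,4.9,0,45],[-23.1,5.06,0,47.5]]]'; python3 -m inch '[[[0,0,0,0],[0,0,0,0],[0,0,0,0]]]'
python3 -c "
from h import *
goto(482.2,259,89,71)
for n,c in (('top',(190,235)),('side',(190,150))): cv2.imwrite('pics/%s1.png'%n,get_image(n))"
```

```text
clock: 1.77
eef_pos: [483.7, 260.0, 248.4]
tool_rot: [3.139, 0.001, 1.24]
force: [0.8, -0.5, 0.9]
width: 85.2
gripper_force: 0.0
clock: 2.02
eef_pos: [479.4, 266.4, 247.6]
tool_rot: [-3.14, -0.001, 1.254]
force: [-0.3, -0.3, -0.2]
width: 85.7
gripper_force: 0.0
clock 2.0167 eef [479.4 266.4 247.6] rot [-3.140e+00 -1.000e-03  1.254e+00] F [-0.3 -0.3 -0.2] q7 [-0.9   0.47  0.52  1.75 -0.27  1.   -0.6 ]
shift [-0.62  0.53 15.86] turn 0.9
```

```bash
python3 -m inch '[[[-0.6,0.5,1.5,1],[-0.6,0.5,4,1],[-0.6,0.5,6,1],[-0.6,0.5,7,1],[-0.6,0.5,7,1],[-0.6,0.5,7,1]]]'
python3 - <<'E'
from h import *
goto(482.2,259,89,71)
r=[]
for n,c in (('top',(200,240)),('side',(190,140))):
    im=get_image(n); t,o=tile(im,c,100,100,4); print(o); r.append(t)
cv2.imwrite('pics/m1.png',np.hstack(r))
E
```

```text
clock: 2.62
eef_pos: [483.5, 257.7, 178.0]
tool_rot: [-3.141, 0.0, 1.234]
force: [0.6, -0.2, 0.5]
width: 85.6
gripper_force: 0.0
clock 2.6167 eef [483.5 257.7 178. ] rot [-3.141  0.     1.234] F [ 0.6 -0.2  0.5] q7 [-0.86  0.55  0.48  1.84 -0.33  0.84 -0.55]
shift [ 0.08 -0.16  8.9 ] turn -0.3
(150, 190)
(140, 90)
```

View pics/m1.png

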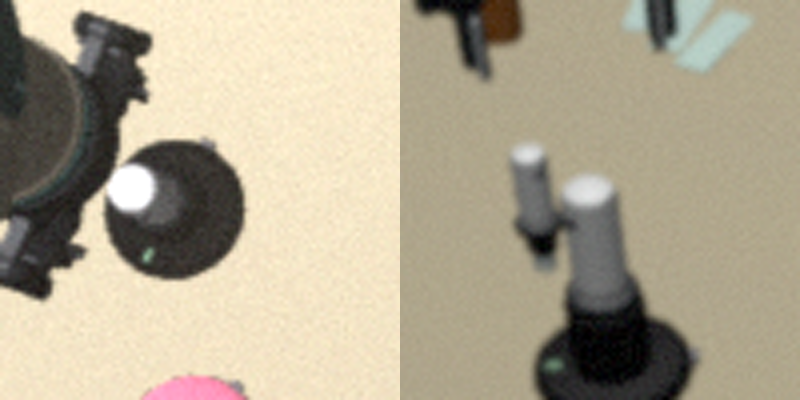

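In m1 the gripper isn't over the scope. Its finger midpoint is at about (166,226) in the top view and (182,101) in the side view, so I'll check that against the reported TCP.

```bash
python3 - <<'E'
from h import *
print(tri((166,226.5),(182,101.5)),proj("top",[[483,258,178],[483,258,250]]),proj("side",[[483,258,178],[483,258,191],[483,258,250]]))
# finger tips in side view (tile 75..85,78),(262,48)
y=np.array([np.sin(1.234),-np.cos(1.234),0])
for u in((160.5,109),(205,102)):
    for z in(178,190,210): print(u,z,onz("side",u,z).round(0))
for k in (-1,1): print(proj("side",np.array([483,258,190])+k*47*y),proj("top",np.array([483,258,190])+k*47*y))
E
```

```text
[495.87561696 282.19558691 212.41133037] [[179.72055407 234.5489117 ]
 [172.1927625  230.77363368]] [[184.66019379 122.12357108]
 [183.94376406 117.15546717]
 [180.53033474  93.4849367 ]]
(160.5, 109) 178 [464. 332. 178.]
(160.5, 109) 190 [457. 316. 190.]
(160.5, 109) 210 [446. 288. 210.]
(205, 102) 178 [558. 297. 178.]
(205, 102) 190 [550. 281. 190.]
(205, 102) 210 [536. 255. 210.]
[[162.08829069 121.31914648]] [[170.70972418 253.34008562]]
[[205.51930508 113.829635  ]] [[186.24453394 214.91730735]]
```

```bash
python3 -m inch '[[[0,0,0,0],[0,0,0,0],[0,0,0,0],[0,0,0,0]]]'; python3 - <<'E'
from h import *
r=[]
goto(482.2,259,178,71)
for n,c in (('top',(200,240)),('side',(190,140))):
    im=get_image(n); t,o=tile(im,c,100,100,4); r.append(t)
goto(482.2,259,178,71)
cv2.imwrite('pics/m2.png',np.hstack(r)); print(cv2.absdiff(np.hstack(r),cv2.imread('pics/m1.png')).mean())
E
```

```text
clock: 3.05
eef_pos: [483.9, 257.2, 178.3]
tool_rot: [3.141, -0.001, 1.233]
force: [0.3, 0.2, 0.2]
width: 85.2
gripper_force: 0.0
clock 3.05 eef [483.9 257.2 178.3] rot [ 3.141e+00 -1.000e-03  1.233e+00] F [0.3 0.2 0.2] q7 [-0.86  0.55  0.48  1.84 -0.33  0.84 -0.55]
shift [ 0.11 -0.22  0.03] turn -0.4
clock 3.15 eef [483.8 257.1 178.1] rot [ 3.141 -0.     1.232] F [ 0.5 -0.5 -0.2] q7 [-0.86  0.55  0.48  1.84 -0.33  0.84 -0.55]
shift [ 0.12 -0.22  0.01] turn -0.4
3.1838229166666667
```

View pics/m2.png

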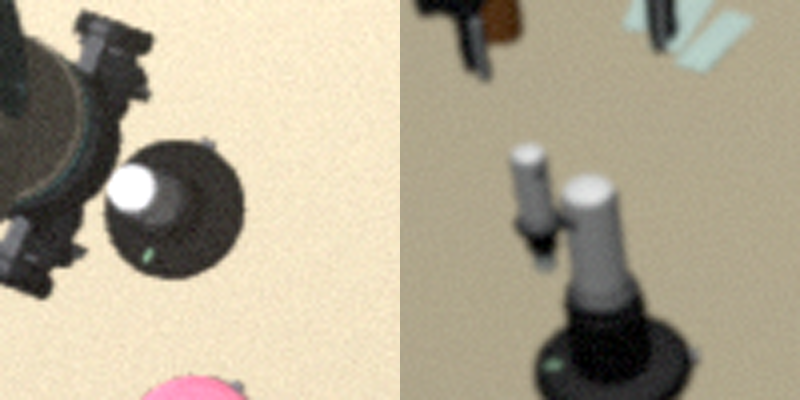

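Static: the gripper hasn't moved and the scope is untouched. Side tips are at (160,109) and (205,102), about 12 px higher than predicted. I'll descend a little, which is safe in either case, and look again.

```bash
python3 -m inch '[[[0.1,-0.2,1,0],[0.1,-0.2,2.5,0],[0.1,-0.2,4,0],[0.1,-0.2,5,0],[0.1,-0.2,5,0],[0.1,-0.2,5,0],[0.1,-0.2,5,0]]]'; python3 - <<'E'
from h import *
r=[]
goto(482.2,259,89,71)
for n,c in (('top',(190,240)),('side',(190,130))):
    im=get_image(n); t,o=tile(im,c,100,100,4); print(o);r.append(t)
cv2.imwrite('pics/m3.png',np.hstack(r))
E
```

```text
clock: 3.73
eef_pos: [482.6, 258.7, 128.2]
tool_rot: [3.141, -0.0, 1.232]
force: [0.1, 0.1, -0.5]
width: 85.3
gripper_force: 0.0
clock 3.7333 eef [482.6 258.7 128.2] rot [ 3.141 -0.     1.232] F [ 0.1  0.1 -0.5] q7 [-0.83  0.61  0.44  1.89 -0.38  0.72 -0.51]
shift [ 0.01 -0.05  3.92] turn -0.4
(140, 190)
(140, 80)
```

View pics/m3.png

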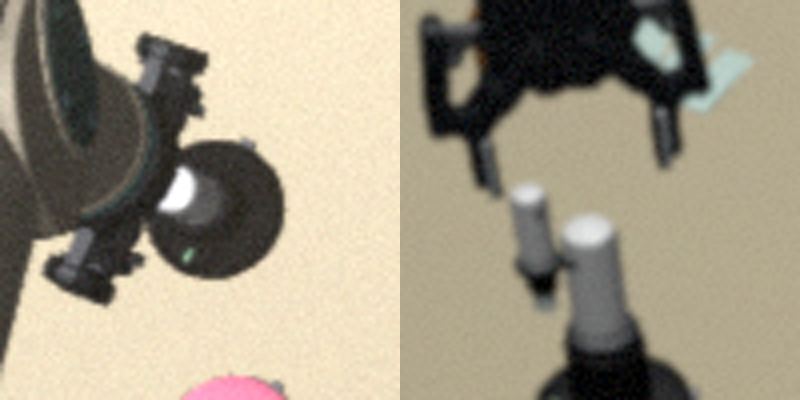

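In m3 the fingers straddle the scope in the direction of closing. The side tips at (162,128) and (207,121) still appear high, while the scope's top is at (187,137). I'll keep descending to grip height and check once before closing.

```bash
python3 -m inch '[[[0,0,1,0],[0,0,2.2,0],[0,0,3.2,0],[0,0,3.8,0],[0,0,3.8,0],[0,0,3.8,0],[0,0,3.8,0]]]'; python3 - <<'E'
from h import *
r=[]
goto(482.2,259,89,71)
for n,c in (('top',(190,240)),('side',(190,145))):
    im=get_image(n); cv2.imwrite(f'pics/{n}4.png',im); t,o=tile(im,c,100,100,4); print(o);r.append(t)
cv2.imwrite('pics/m4.png',np.hstack(r))
E
```

```text
clock: 4.42
eef_pos: [482.5, 258.7, 90.1]
tool_rot: [3.141, -0.0, 1.232]
force: [0.2, 0.4, -0.2]
width: 85.1
gripper_force: 0.0
clock 4.4167 eef [482.5 258.7  90.1] rot [ 3.141 -0.     1.232] F [ 0.2  0.4 -0.2] q7 [-0.8   0.67  0.4   1.91 -0.42  0.64 -0.48]
shift [ 0.02 -0.04  0.11] turn -0.4
(140, 190)
(140, 95)
```

View pics/m4.png

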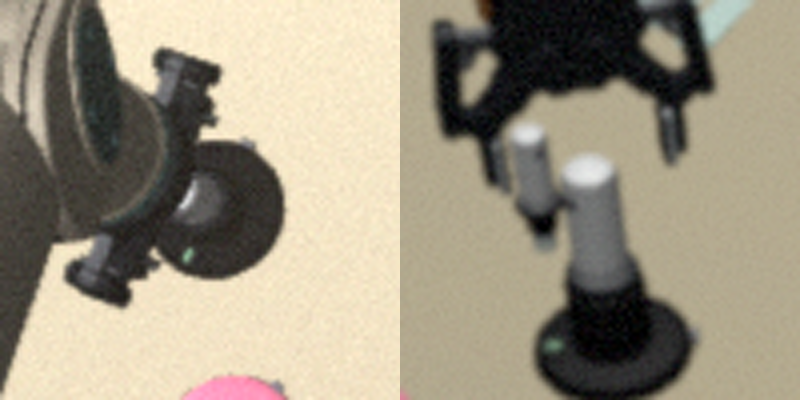

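In m4 the tips are at side (164,141) and (208,135), only level with the scope's top at (187,137). So the fingers stand about 30 mm higher than reported, while xy agrees. I'll go 17 mm lower, which leaves clearance either way, then close.

```bash
python3 -m inch '[[[0,0,0.6,0],[0,0,1.2,0],[0,0,1.7,0],[0,0,1.7,0],[0,0,1.7,0],[0,0,1.7,0]]]';  python3 -m inch '[[[0,0,0,0],[0,0,0,0],[0,0,0,0],[0,0,0,0],[0,0,0,0],[0,0,0,0],[0,0,0,0],[0,0,0,0]]]' 2.5; python3 -m inch '[[[0,0,0,0],[0,0,0,0],[0,0,0,0],[0,0,0,0],[0,0,0,0],[0,0,0,0],[0,0,0,0],[0,0,0,0]]]'; python3 - <<'E'
from h import *
r=[]
goto(482.2,259,89,71)
for n,c in (('top',(190,240)),('side',(190,145))):
    im=get_image(n); cv2.imwrite(f'pics/{n}5.png',im); t,o=tile(im,c,100,100,4); r.append(t)
cv2.imwrite('pics/m5.png',np.hstack(r))
E
```

```text
clock: 5.02
eef_pos: [482.2, 258.6, 72.8]
tool_rot: [-3.142, 0.0, 1.232]
force: [-0.4, -0.3, -0.2]
width: 85.0
gripper_force: 0.0
clock: 5.68
eef_pos: [482.5, 258.7, 73.2]
tool_rot: [3.141, -0.001, 1.232]
force: [0.0, -0.2, 3.8]
width: 30.3
gripper_force: 59.2
clock: 6.35
eef_pos: [482.5, 258.7, 73.2]
tool_rot: [3.141, -0.0, 1.232]
force: [0.3, -0.4, 6.0]
width: 30.8
gripper_force: 59.2
clock 6.35 eef [482.5 258.7  73.2] rot [ 3.141 -0.     1.232] F [ 0.3 -0.4  6. ] q7 [-0.79  0.69  0.38  1.93 -0.43  0.61 -0.46]
shift [ 0.02 -0.04 -1.58] turn -0.4
```

```bash
python3 -m inch '[[[0,0,-0.5,0],[0,0,-1.5,0],[0,0,-3,0],[0,0,-5,0],[0,0,-6.5,0],[0,0,-7.5,0],[0,0,-8,0],[0,0,-8,0]]]';  python3 -m inch '[[[0,0,0,0],[0,0,0,0],[0,0,0,0]]]'; python3 - <<'E'
from h import *
r=[]
goto(482.2,259,153,71)
for n,c in (('top',(195,235)),('side',(190,130))):
    im=get_image(n); cv2.imwrite(f'pics/{n}6.png',im); t,o=tile(im,c,100,120,4); print(o); r.append(t)
cv2.imwrite('pics/m6.png',np.hstack(r))
E
```

```text
clock: 7.12
eef_pos: [482.5, 259.0, 153.9]
tool_rot: [3.141, -0.001, 1.233]
force: [-0.1, -0.3, -2.5]
width: 30.5
gripper_force: 59.4
clock: 7.37
eef_pos: [481.5, 258.4, 152.0]
tool_rot: [-3.14, 0.001, 1.232]
force: [0.2, 0.9, -0.9]
width: 30.8
gripper_force: 59.4
clock 7.3667 eef [481.5 258.4 152. ] rot [-3.140e+00  1.000e-03  1.232e+00] F [ 0.2  0.9 -0.9] q7 [-0.85  0.58  0.46  1.87 -0.36  0.78 -0.53]
shift [ 0.08  0.05 -0.1 ] turn -0.4
(145, 175)
(140, 70)
```

View pics/m6.png

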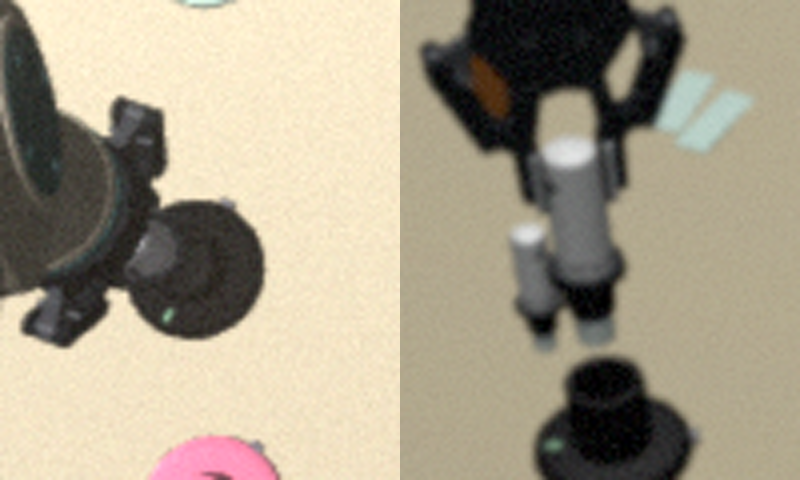

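m6 shows the scope lifted clear and upright, with the fingertips about 32 mm below its top. The nose rim is at side (189,154) and the scope's top at (182,107). I'll check the nose height, then plan the carry to the card.

```bash
python3 - <<'E'
from h import *
for z in (80,85,92,100,208,213,220): print(z,proj("side",[482,258.5,z]).round(1),proj("top",[482,258.5,z]).round(1))
goto(482,-327.5,152,71)
E
```

```text
80 [[189.2 157.1]] [[188.1 239.2]]
85 [[189.  155.4]] [[187.7 239.1]]
92 [[188.6 153. ]] [[187.1 238.8]]
100 [[188.2 150.3]] [[186.5 238.4]]
208 [[182.5 110.6]] [[176.5 233.5]]
213 [[182.2 108.6]] [[176.  233.2]]
220 [[181.8 105.8]] [[175.2 232.9]]
clock 7.4667 eef [481.8 258.4 152.2] rot [-3.141e+00  1.000e-03  1.232e+00] F [ 0.  -0.3 -1.7] q7 [-0.85  0.58  0.46  1.86 -0.36  0.78 -0.53]
shift [-55.26  19.48   0.07] turn -0.4
```

```bash
python3 -m inch '[[[-1.5,0.53,0,0],[-4,1.41,0,0],[-7.5,2.64,0,0],[-11,3.88,0,0],[-14.5,5.11,0,0],[-18,6.35,0,0],[-21.5,7.58,0,0],[-25,8.81,0,0]]]'; python3 -m inch '[[[-3.5,1.23,0,0],[-7,2.47,0,0],[-10.5,3.7,0,0],[-14,4.94,0,0],[-17.5,6.17,0,0],[-21,7.4,0,0],[-24,8.46,0,0],[-26.5,9.34,0,0]]]'; python3 -m inch '[[[-1.8,0.63,0,0],[-3,1.06,0,0],[-3.7,1.3,0,0],[-3.7,1.3,0,0],[-3.7,1.3,0,0],[-3.7,1.3,0,0],[-3.7,1.3,0,0],[-3.7,1.3,0,0]]]'; python3 - <<'E'
from h import *
for n,p in(("top",(405.9,243.7)),("side",(361.1,363.4))): print(onz(n,p,3).round(1))
goto(482,-327,98,71)
E
```

```text
clock: 8.13
eef_pos: [481.9, -8.1, 152.7]
tool_rot: [-3.141, 0.0, 1.233]
force: [0.5, 0.6, -0.2]
width: 30.3
gripper_force: 59.4
clock: 8.8
eef_pos: [481.6, -290.7, 152.7]
tool_rot: [3.142, 0.001, 1.23]
force: [1.3, 0.1, -0.8]
width: 30.4
gripper_force: 59.4
clock: 9.47
eef_pos: [482.8, -325.2, 152.9]
tool_rot: [-3.141, -0.001, 1.234]
force: [-0.4, -0.3, -1.3]
width: 30.5
gripper_force: 59.4
[ 481.9 -326.     3. ]
[ 482.3 -327.6    3. ]
clock 9.4667 eef [ 482.8 -325.2  152.9] rot [-3.141e+00 -1.000e-03  1.234e+00] F [-0.4 -0.3 -1.3] q7 [ 0.29  0.62  0.41  1.77 -0.32  0.82  0.51]
shift [-0.2  -0.02  5.49] turn -0.3
```

```bash
python3 -m inch '[[[-0.1,0,1,0],[-0.2,0,3,0],[-0.2,0,5,0],[-0.2,0,6.8,0],[-0.2,0,7.8,0],[-0.2,0,8.3,0],[-0.2,0,8.3,0],[-0.2,0,8.3,0]]]'; python3 -m inch '[[[0,0,0,0],[0,0,0,0],[0,0,0,0]]]'; python3 - <<'E'
from h import *
r=[]
goto(482,-327,58,71)
for n,c in (('top',(410,240)),('side',(355,335))):
    im=get_image(n); cv2.imwrite(f'pics/{n}7.png',im); t,o=tile(im,c,100,120,4); print(o); r.append(t)
cv2.imwrite('pics/m7.png',np.hstack(r))
for z in(3,10,138): print(proj("side",[482,-326,z]),proj("top",[482,-326,z]))
E
```

```text
clock: 10.13
eef_pos: [482.0, -328.8, 70.2]
tool_rot: [3.141, 0.0, 1.232]
force: [-0.2, -0.4, -0.6]
width: 30.7
gripper_force: 59.4
clock: 10.38
eef_pos: [482.3, -328.8, 70.7]
tool_rot: [3.14, 0.0, 1.233]
force: [-0.2, -0.4, -1.8]
width: 30.7
gripper_force: 59.4
clock 10.3833 eef [ 482.3 -328.8   70.7] rot [3.14  0.    1.233] F [-0.2 -0.4 -1.8] q7 [ 0.34  0.73  0.34  1.83 -0.38  0.65  0.56]
shift [ 0.16 -0.09  1.27] turn -0.4
(360, 180)
(305, 275)
[[360.32899892 362.81834962]] [[405.89092249 243.67428034]]
[[360.8533664  360.92821934]] [[406.71613805 243.44356886]]
[[371.60781834 322.16281951]] [[423.83333195 238.65799129]]
```

View pics/m7.png

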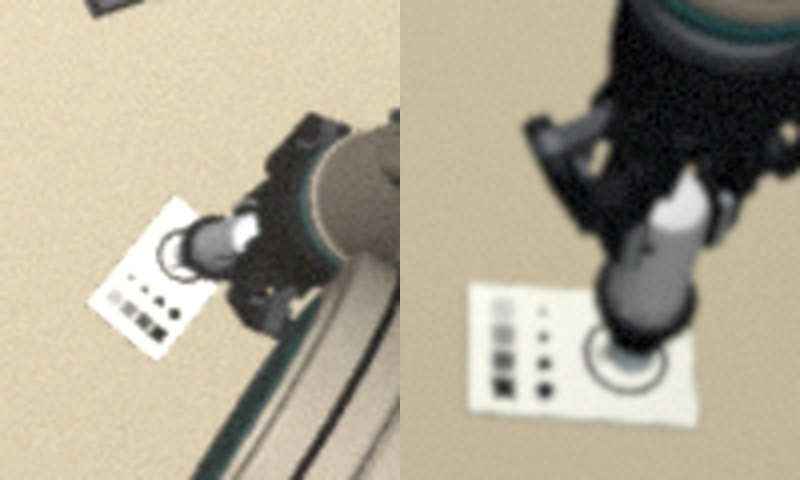

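m7 shows the nose just above the ring centre, at side (361,362) against the ring at (361,363). I'll nudge it 2 mm and lower gently, watching the force.

```bash
python3 -m inch '[[[0.15,-0.05,0.3,0],[0.15,-0.05,0.5,0],[0.15,-0.05,0.6,0],[0.15,-0.05,0.6,0],[0.15,-0.05,0.6,0]]]'; python3 -m inch '[[[0,0,0.1,0],[0,0,0.2,0],[0,0,0.3,0],[0,0,0.3,0],[0,0,0.3,0]]]'; python3 -m inch '[[[0,0,0.1,0],[0,0,0.2,0],[0,0,0.2,0],[0,0,0.2,0]]]'
```

```text
clock: 10.9
eef_pos: [481.7, -326.9, 63.7]
tool_rot: [-3.141, -0.0, 1.232]
force: [0.0, -0.3, -0.9]
width: 30.1
gripper_force: 59.4
clock: 11.32
eef_pos: [481.9, -327.1, 61.0]
tool_rot: [3.141, 0.0, 1.232]
force: [0.2, -0.5, 1.7]
width: 30.1
gripper_force: 59.7
clock: 11.65
eef_pos: [481.9, -327.0, 59.0]
tool_rot: [3.141, 0.0, 1.232]
force: [0.3, -0.3, 1.2]
width: 30.0
gripper_force: 59.7
```

```bash
python3 -m inch '[[[0,0,0.1,0],[0,0,0.1,0],[0,0,0.1,0],[0,0,0.1,0],[0,0,0.1,0],[0,0,0.1,0],[0,0,0.1,0],[0,0,0.1,0]]]'; for i in 1 2 3; do python3 -m inch '[[[0,0,0,0],[0,0,0,0],[0,0,0,0],[0,0,0,0],[0,0,0,0],[0,0,0,0],[0,0,0,0],[0,0,0,0]]]' | grep -E 'clock|force|eef'; done
```

```text
clock: 12.32
eef_pos: [481.9, -327.0, 57.9]
tool_rot: [3.141, 0.0, 1.232]
force: [0.3, -0.6, 2.0]
width: 30.9
gripper_force: 59.8
clock: 12.98
eef_pos: [481.9, -327.0, 57.9]
force: [0.6, -0.4, 2.7]
gripper_force: 59.8
clock: 13.65
eef_pos: [481.8, -326.9, 57.9]
force: [0.3, -1.1, 2.3]
gripper_force: 59.8
clock: 14.32
eef_pos: [481.8, -326.9, 57.9]
force: [1.3, 0.0, 2.1]
gripper_force: 59.8
```

```bash
python3 -m inch '[[[0,0,-0.5,0],[0,0,-1.5,0],[0,0,-3,0],[0,0,-5,0],[0,0,-7,0],[0,0,-8.6,0],[0,0,-9.5,0],[0,0,-9.7,0]]]'; python3 -m inch '[[[1.5,-0.53,0,0],[4,-1.41,0,0],[7.5,-2.64,0,0],[11,-3.88,0,0],[14.5,-5.11,0,0],[18,-6.35,0,0],[21.5,-7.58,0,0],[25,-8.81,0,0]]]'; python3 -m inch '[[[3.5,-1.23,0,0],[7,-2.47,0,0],[10.5,-3.7,0,0],[14,-4.94,0,0],[17.5,-6.17,0,0],[21,-7.4,0,0],[24,-8.46,0,0],[26.5,-9.34,0,0]]]'; python3 -m inch '[[[1.8,-0.63,0,0],[3,-1.06,0,0],[3.7,-1.3,0,0],[3.7,-1.3,0,0],[3.7,-1.3,0,0],[3.7,-1.3,0,0],[3.7,-1.3,0,0],[3.7,-1.3,0,0]]]'; python3 - <<'E'
from h import *
goto(482.5,258.7,101,71)
E
```

```text
clock: 14.98
eef_pos: [482.1, -327.2, 156.7]
tool_rot: [3.14, 0.0, 1.232]
force: [0.7, -0.5, -1.6]
width: 30.7
gripper_force: 59.7
clock: 15.65
eef_pos: [480.2, -59.9, 154.1]
tool_rot: [-3.139, 0.0, 1.232]
force: [0.9, -0.1, -1.2]
width: 30.6
gripper_force: 59.6
clock: 16.32
eef_pos: [479.8, 222.1, 153.9]
tool_rot: [-3.139, 0.001, 1.235]
force: [0.6, 0.2, -1.5]
width: 30.4
gripper_force: 59.6
clock: 16.98
eef_pos: [481.8, 257.1, 155.0]
tool_rot: [3.142, 0.0, 1.23]
force: [0.6, -0.4, -0.4]
width: 31.0
gripper_force: 59.6
clock 16.9833 eef [481.8 257.1 155. ] rot [3.142 0.    1.23 ] F [ 0.6 -0.4 -0.4] q7 [-0.85  0.58  0.47  1.86 -0.35  0.78 -0.53]
shift [0.18 0.01 5.4 ] turn -0.5
```

```bash
python3 -m inch '[[[0.18,0,0.6,0],[0.18,0,1.6,0],[0.18,0,2.6,0],[0.18,0,3.2,0],[0.18,0,3.5,0],[0.18,0,3.5,0]]]'; python3 -m inch '[[[0,0,0.4,0],[0,0,0.8,0],[0,0,1.2,0],[0,0,1.6,0],[0,0,1.9,0],[0,0,1.9,0],[0,0,1.9,0]]]'; python3 -m inch '[[[-0.3,0,0,0],[-0.6,0,0,0],[-0.9,0,0,0],[-1.2,0,0,0],[-1.4,0,0,0],[-1.4,0,0,0]]]'
```

```text
clock: 17.48
eef_pos: [481.4, 259.6, 118.6]
tool_rot: [-3.14, 0.002, 1.232]
force: [0.1, -0.0, -1.1]
width: 30.5
gripper_force: 59.6
clock: 18.07
eef_pos: [482.0, 260.0, 100.7]
tool_rot: [-3.141, 0.0, 1.232]
force: [0.1, 1.0, -1.0]
width: 30.6
gripper_force: 59.6
clock: 18.57
eef_pos: [478.5, 248.7, 101.6]
tool_rot: [3.14, -0.004, 1.233]
force: [0.9, 5.6, -0.7]
width: 30.0
gripper_force: 59.7
```

```bash
python3 -m inch '[[[-0.3,0,0,0],[-0.6,0,0,0],[-0.9,0,0,0],[-1.2,0,0,0],[-1.4,0,0,0],[-1.4,0,0,0]]]'; python3 -m inch '[[[-0.3,0,0,0],[-0.6,0,0,0],[-0.9,0,0,0],[-1.1,0,0,0],[-1.1,0,0,0],[-1.1,0,0,0]]]'; python3 - <<'E'
from h import *
for n in('top','side'): cv2.imwrite(f'pics/{n}8.png',get_image(n))
im=cv2.imread('pics/side8.png'); print(proj('side',[[482,258,58],[460,220,170]]))
E
```

```text
clock: 19.07
eef_pos: [474.2, 235.6, 101.7]
tool_rot: [3.14, -0.004, 1.233]
force: [1.3, 6.4, -0.3]
width: 30.5
gripper_force: 59.8
clock: 19.57
eef_pos: [470.6, 225.1, 101.8]
tool_rot: [3.14, -0.004, 1.233]
force: [0.8, 4.4, 1.3]
width: 30.5
gripper_force: 60.1
[[190.36337477 164.42460467]
 [184.57243685 137.78678063]]
```

```bash
python3 -m inch '[[[0,0,-0.5,0],[0,0,-1.5,0],[0,0,-2.7,0],[0,0,-4,0],[0,0,-5,0],[0,0,-5.5,0],[0,0,-5.8,0],[0,0,-5.8,0]]]'; python3 - <<'E'
from h import *
goto(560.2,-77.7,158,71)
E
```

```text
clock: 20.33
eef_pos: [469.2, 223.0, 159.3]
tool_rot: [3.141, -0.0, 1.232]
force: [0.9, -0.0, -1.3]
width: 30.2
gripper_force: 59.9
clock 20.3333 eef [469.2 223.  159.3] rot [ 3.141 -0.     1.232] F [ 0.9 -0.  -1.3] q7 [-0.81  0.53  0.47  1.93 -0.34  0.75 -0.49]
shift [-25.35  18.57   0.14] turn -0.4
```

```bash
python3 -m inch '[[[-1.2,0.88,0,0],[-3.5,2.56,0,0],[-6.2,4.54,0,0],[-9,6.6,0,0],[-11.8,8.64,0,0],[-14.6,10.7,0,0],[-17.4,12.7,0,0],[-20,14.65,0,0]]]'; python3 -m inch '[[[-2.4,1.76,0,0],[-4,2.9,0,0],[-5,3.7,0,0],[-5.35,3.92,0,0],[-5.35,3.92,0,0],[-5.35,3.92,0,0],[-5.35,3.92,0,0],[-5.35,3.92,0,0]]]'; python3 - <<'E'
from h import *
goto(560.2,-77.7,158,71)
s=sensors.read_state()["eef_pos"]; n=s+[35.5*.333,35.5*.943,-54.4]; u=np.array([-.1006,-.292,.951])
for c in('top','side'):
    im=get_image(c); cv2.imwrite(f'pics/{c}9.png',im)
    print(c,[proj(c,n+k*u).round(1).tolist() for k in(0,20,45,53,124,128)])
cv2.imwrite('pics/m9.png',np.hstack([tile(cv2.imread('pics/top9.png'),(312,200),100,120,4)[0],tile(cv2.imread('pics/side9.png'),(300,190),100,120,4)[0]]))
E
```

```text
clock: 21.0
eef_pos: [540.4, -16.2, 158.2]
tool_rot: [-3.14, 0.001, 1.232]
force: [-0.1, 0.4, -1.6]
width: 30.7
gripper_force: 59.9
clock: 21.67
eef_pos: [559.9, -75.5, 158.8]
tool_rot: [-3.141, -0.001, 1.235]
force: [0.6, -0.0, -1.8]
width: 30.6
gripper_force: 59.9
clock 21.6667 eef [559.9 -75.5 158.8] rot [-3.141e+00 -1.000e-03  1.235e+00] F [ 0.6 -0.  -1.8] q7 [-0.19  0.59  0.43  1.81 -0.33  0.81  0.07]
shift [-0.2   0.1   0.08] turn -0.2
top [[[306.0, 204.0]], [[308.9, 203.4]], [[312.8, 202.6]], [[314.1, 202.4]], [[326.3, 199.8]], [[327.0, 199.7]]]
side [[[302.1, 208.9]], [[303.6, 204.3]], [[305.6, 198.4]], [[306.2, 196.4]], [[312.5, 177.8]], [[312.9, 176.7]]]
```

View pics/m9.png

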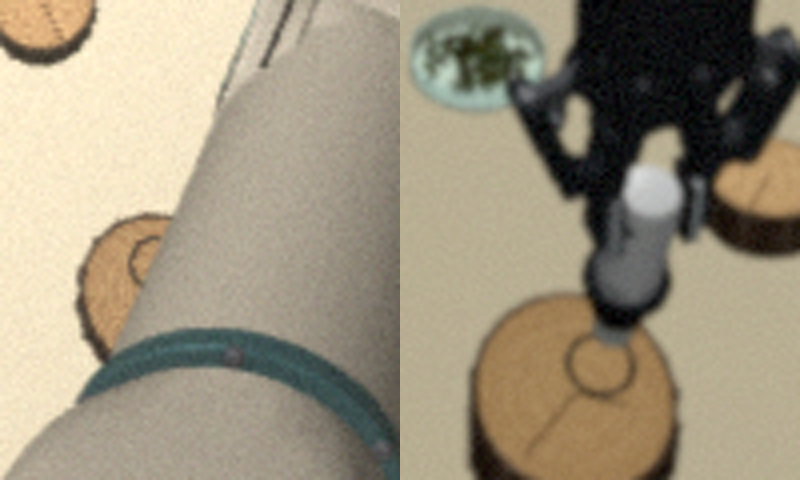

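The top view is blocked by the forearm. In the side view the scope leans as intended: cap at (313.7,178), wheel at (307,202.5), nose rim at (302,214.5), above the ring at (300,221). I'll compare that with the predicted points for a range of tilts.

```bash
python3 - <<'E'
from h import *
e=np.array([560.0,-76,158.5]); 
for sg in (105,115):
  for th in (8,11,14,18,22):
    t=np.radians(th); u=np.array([-np.sin(t)*.333,-np.sin(t)*.943,np.cos(t)]); G=e+[0,0,sg-60]
    p=[proj('side',G+(k-sg)*u)[0].round(1) for k in(0,47,128)]
    print(sg,th,*p,"len",np.hypot(*(p[2]-p[0])).round(1))
im=cv2.imread('pics/side9.png'); hsv=cv2.cvtColor(im,cv2.COLOR_BGR2HSV)
# profile along the axis: value/saturation from cap to beyond nose
a,b=np.array([313.7,178.]),np.array([302,214.5]); 
for f in np.arange(-.15,1.2,.05):
    q=a+(b-a)*f; v=cv2.getRectSubPix(im,(3,3),tuple(map(float,q))).reshape(-1,3).mean(0); print(f.round(2),q.round(1),v.round(0))
E
```

```text
105 8 [305.6 217.9] [308.1 203.7] [312.8 176.4] len 42.1
105 11 [304.7 215.7] [307.6 202.4] [313. 177.] len 39.6
105 14 [303.8 213.4] [307.1 201.2] [313.3 177.5] len 37.1
105 18 [302.7 210.3] [306.4 199.4] [313.5 178.2] len 33.9
105 22 [301.6 207.1] [305.8 197.5] [313.8 179. ] len 30.6
115 8 [305.4 217.4] [307.8 203.2] [312.5 175.9] len 42.1
115 11 [304.4 214.9] [307.2 201.7] [312.7 176.2] len 39.6
115 14 [303.5 212.5] [306.6 200.2] [312.8 176.5] len 37.2
115 18 [302.2 209. ] [305.9 198.1] [313.  176.9] len 33.9
115 22 [301.1 205.5] [305.1 196. ] [313.1 177.3] len 30.6
-0.15 [315.5 172.5] [ 99. 104. 106.]
-0.1 [314.9 174.4] [108. 109. 109.]
-0.05 [314.3 176.2] [108. 108. 108.]
0.0 [313.7 178. ] [107. 107. 106.]
0.05 [313.1 179.8] [105. 106. 105.]
0.1 [312.5 181.6] [101. 101. 100.]
0.15 [311.9 183.5] [84. 85. 84.]
0.2 [311.4 185.3] [66. 67. 66.]
0.25 [310.8 187.1] [60. 60. 60.]
0.3 [310.2 189. ] [59. 59. 58.]
0.35 [309.6 190.8] [59. 60. 58.]
0.4 [309.  192.6] [59. 59. 59.]
0.45 [308.4 194.4] [59. 60. 59.]
0.5 [307.8 196.2] [59. 59. 59.]
0.55 [307.3 198.1] [59. 59. 58.]
0.6 [306.7 199.9] [59. 59. 58.]
0.65 [306.1 201.7] [57. 57. 56.]
0.7 [305.5 203.6] [49. 49. 49.]
0.75 [304.9 205.4] [33. 33. 32.]
0.8 [304.3 207.2] [13. 12. 12.]
0.85 [303.8 209. ] [4. 4. 3.]
0.9 [303.2 210.8] [13. 15. 14.]
0.95 [302.6 212.7] [37. 40. 39.]
1.0 [302.  214.5] [50. 55. 56.]
1.05 [301.4 216.3] [49. 65. 75.]
1.1 [300.8 218.2] [49. 72. 89.]
1.15 [300.2 220. ] [50. 74. 92.]
```

```bash
python3 - <<'E'
from h import *
e=np.array([560.0,-76,158.5]); c=ray('side',(0,0))[0]; sg=112
print("obs cap(311.9,183.5) gripbase(304.8,205.8) barrelend(302.8,212) sleeve(301.8,215.1); len cap-gripbase 23.4, cap-sleeve 33.2, barrel-sleeve 3.3")
for th in (6,9,12,15,18,21,24):
    t=np.radians(th); u=np.array([-np.sin(t)*.333,-np.sin(t)*.943,np.cos(t)]); G=e+[0,0,sg-60]
    w=c-G; w=w-(w@u)*u; w/=np.linalg.norm(w)
    p=[proj('side',G+(k-sg)*u+r*w)[0].round(1) for k,r in((128,16),(53,16),(20,14.5),(0,11))]
    print(th,*p,np.hypot(*(p[0]-p[1])).round(1),np.hypot(*(p[0]-p[3])).round(1),np.hypot(*(p[2]-p[3])).round(1))
E
```

```text
obs cap(311.9,183.5) gripbase(304.8,205.8) barrelend(302.8,212) sleeve(301.8,215.1); len cap-gripbase 23.4, cap-sleeve 33.2, barrel-sleeve 3.3
6 [311.5 182.4] [307.6 208.7] [306.1 218.7] [305.4 223.4] 26.6 41.5 4.8
9 [311.4 183. ] [306.8 207.6] [305.1 216.9] [304.3 221.2] 25.0 38.9 4.4
12 [311.2 183.6] [306.  206.5] [304. 215.] [303.2 218.9] 23.5 36.2 4.0
15 [311.  184.1] [305.1 205.3] [302.9 213.1] [302.  216.5] 22.0 33.6 3.5
18 [310.7 184.6] [304.2 204. ] [301.8 211. ] [300.8 214. ] 20.5 31.0 3.2
21 [310.3 185. ] [303.2 202.5] [300.7 208.9] [299.7 211.4] 18.9 28.4 2.7
24 [309.9 185.4] [302.2 201. ] [299.5 206.6] [298.5 208.7] 17.4 25.9 2.3
```

```bash
python3 - <<'E'
from h import *
goto(565,-63.7,121.4,71)
E
python3 -m inch '[[[1.5,0,0.4,0],[1.5,0,1.2,0],[1.5,0,2,0],[1.5,0,2.8,0],[1.5,0,3.4,0],[1.5,0,3.6,0],[1.5,0,3.7,0],[1.5,0,3.7,0]]]'; python3 - <<'E'
from h import *
goto(565,-63.7,121.4,71)
e=sensors.read_state()["eef_pos"]; im=get_image('side'); cv2.imwrite('pics/side10.png',im)
c=ray('side',(0,0))[0]; sg=112; t=np.radians(16); u=np.array([-np.sin(t)*.333,-np.sin(t)*.943,np.cos(t)]); G=e+[0,0,sg-60]
w=c-G; w=w-(w@u)*u; w/=np.linalg.norm(w)
p=[proj('side',G+(k-sg)*u+r*w)[0].round(1) for k,r in((128,16),(53,16),(20,14.5),(0,11),(-8,0))]; print("pred cap,gripbase,barrel,sleeve,spot",*p)
v=cv2.GaussianBlur(im,(3,3),0).max(2)
d=p[3]-p[1]; d/=np.linalg.norm(d); n=np.array([-d[1],d[0]])
for k in(-4,-2,0,2,4,6,8,9,10,11,12,14): # along axis px from gripbase: profile across
    q=p[1]+d*k; print(k,q.round(1),[int(v[int(round(y)),int(round(x))]) for x,y in (q+n*j for j in range(-11,12))])
E
```

```text
clock 21.7667 eef [560.1 -76.1 158.9] rot [-3.141 -0.     1.234] F [ 0.7  0.1 -1.5] q7 [-0.19  0.59  0.43  1.81 -0.33  0.81  0.07]
shift [1.33 0.05 3.75] turn -0.3
clock: 22.43
eef_pos: [565.0, -63.8, 121.6]
tool_rot: [-3.141, 0.0, 1.232]
force: [-0.6, -0.0, -1.5]
width: 30.4
gripper_force: 59.9
clock 22.4333 eef [565.  -63.8 121.6] rot [-3.141  0.     1.232] F [-0.6 -0.  -1.5] q7 [-0.2   0.64  0.41  1.83 -0.36  0.74  0.07]
shift [ 0.01 -0.01  0.02] turn -0.4
pred cap,gripbase,barrel,sleeve,spot [307.6 194.1] [301.9 213.3] [299.8 220.4] [298.9 223.4] [299.7 220.7]
-4 [303.  209.5] [86, 54, 32, 22, 34, 42, 48, 51, 57, 58, 58, 59, 59, 56, 54, 52, 48, 41, 33, 24, 29, 48, 72]
-2 [302.5 211.4] [71, 48, 30, 20, 26, 34, 39, 42, 50, 50, 49, 52, 52, 50, 47, 48, 43, 36, 30, 22, 28, 49, 68]
0 [301.9 213.3] [69, 63, 63, 50, 23, 19, 20, 33, 35, 36, 36, 43, 40, 36, 37, 30, 23, 19, 23, 38, 60, 74, 86]
2 [301.3 215.2] [85, 84, 79, 55, 40, 25, 14, 13, 14, 14, 11, 19, 15, 11, 14, 12, 12, 17, 32, 53, 72, 82, 88]
4 [300.8 217.1] [88, 85, 75, 60, 49, 49, 41, 15, 8, 6, 5, 5, 5, 7, 8, 16, 31, 36, 51, 65, 78, 87, 88]
6 [300.2 219.1] [89, 85, 75, 63, 62, 66, 48, 35, 27, 25, 12, 17, 23, 18, 32, 50, 69, 69, 69, 69, 73, 82, 88]
8 [299.6 221. ] [88, 82, 71, 65, 73, 78, 64, 57, 54, 54, 43, 45, 49, 43, 51, 61, 74, 79, 74, 66, 73, 84, 89]
9 [299.3 221.9] [90, 86, 71, 66, 72, 79, 74, 68, 64, 53, 55, 57, 60, 59, 67, 67, 77, 80, 75, 65, 69, 80, 88]
10 [299.1 222.9] [91, 88, 76, 67, 68, 74, 80, 78, 74, 61, 62, 64, 68, 66, 75, 82, 82, 74, 65, 68, 79, 88, 88]
11 [298.8 223.8] [90, 86, 72, 67, 69, 69, 80, 83, 82, 70, 70, 74, 78, 74, 81, 84, 82, 73, 66, 71, 80, 89, 90]
12 [298.5 224.8] [90, 89, 80, 74, 70, 69, 79, 81, 81, 80, 83, 84, 84, 81, 83, 81, 80, 71, 68, 75, 82, 90, 91]
14 [297.9 226.7] [88, 87, 88, 85, 81, 71, 66, 62, 60, 71, 71, 69, 77, 72, 67, 66, 69, 76, 84, 88, 91, 92, 91]
```

```bash
python3 -m inch '[[[0.07,0,0.25,0],[0.12,0,0.45,0],[0.16,0,0.58,0],[0.16,0,0.58,0],[0.16,0,0.58,0],[0.16,0,0.58,0]]]'; python3 -m inch '[[[0.03,0,0.1,0],[0.06,0,0.2,0],[0.06,0,0.2,0],[0.06,0,0.2,0],[0.06,0,0.2,0]]]';  python3 -m inch '[[[0.03,0,0.1,0],[0.06,0,0.2,0],[0.06,0,0.2,0],[0.06,0,0.2,0],[0.06,0,0.2,0]]]'
```

```text
clock: 22.98
eef_pos: [565.8, -61.9, 116.2]
tool_rot: [3.141, -0.0, 1.232]
force: [-0.7, 0.7, -1.4]
width: 30.5
gripper_force: 59.9
clock: 23.4
eef_pos: [566.1, -61.5, 114.2]
tool_rot: [3.141, 0.0, 1.232]
force: [-0.5, -0.6, -0.3]
width: 30.3
gripper_force: 60.0
clock: 23.82
eef_pos: [566.3, -60.9, 112.2]
tool_rot: [3.141, 0.0, 1.232]
force: [0.3, -1.0, 1.4]
width: 30.4
gripper_force: 60.0
```

```bash
python3 -m inch '[[[0.03,0,0.1,0],[0.06,0,0.2,0],[0.07,0,0.25,0],[0.07,0,0.25,0],[0.07,0,0.25,0]]]'; for i in 1 2 3; do python3 -m inch '[[[0,0,0,0],[0,0,0,0],[0,0,0,0]]]'|grep -E "eef|^force"; done; python3 - <<'E'
from h import *
im=get_image('side'); cv2.imwrite('pics/side11.png',im); a=cv2.imread('pics/side10.png').astype(int)
# branch shift: correlate bark/foot region of the branch with the first picture
b=cv2.imread('pics/side0.png'); T=lambda m:cv2.cvtColor(m[225:268,262:325],cv2.COLOR_BGR2GRAY).astype(np.float32)
print("branch shift px",cv2.phaseCorrelate(T(b),T(im)))
v=cv2.GaussianBlur(im,(3,3),0).max(2); q0=np.array([300.6,216.]);d=np.array([-.29,.957]);n=np.array([-.957,-.29])
for k in range(0,13,2):
    q=q0+d*k; print(k,[int(v[int(round(y)),int(round(x))]) for x,y in (q+n*j for j in range(-11,12))])
E
```

```text
clock: 24.23
eef_pos: [566.5, -60.2, 109.6]
tool_rot: [3.141, 0.0, 1.232]
force: [0.8, -2.0, 2.4]
width: 31.0
gripper_force: 60.1
eef_pos: [566.5, -60.2, 109.7]
force: [0.2, -1.9, 2.1]
eef_pos: [566.5, -60.2, 109.6]
force: [0.6, -1.2, 2.1]
eef_pos: [566.5, -60.1, 109.6]
force: [0.5, -2.6, 1.4]
branch shift px ((-0.02554744731217795, 0.5554746662349217), 1.0477000094122357)
0 [80, 71, 55, 24, 17, 17, 29, 31, 31, 31, 42, 40, 37, 39, 34, 27, 21, 20, 21, 38, 60, 79, 87]
2 [88, 84, 71, 47, 35, 28, 14, 13, 11, 20, 19, 16, 11, 14, 9, 12, 19, 30, 47, 65, 80, 87, 89]
4 [86, 77, 61, 57, 59, 52, 22, 12, 8, 6, 6, 6, 8, 5, 7, 22, 36, 54, 62, 65, 78, 86, 89]
6 [86, 75, 64, 64, 68, 65, 54, 43, 37, 16, 17, 21, 15, 26, 42, 62, 71, 72, 65, 68, 80, 88, 91]
8 [90, 86, 72, 67, 68, 75, 73, 69, 67, 52, 55, 60, 55, 66, 75, 77, 73, 73, 67, 69, 80, 88, 90]
10 [90, 86, 81, 76, 70, 69, 69, 69, 73, 73, 74, 73, 72, 74, 72, 72, 67, 71, 80, 85, 90, 91, 91]
12 [88, 88, 85, 81, 78, 70, 65, 62, 60, 60, 61, 64, 63, 64, 70, 73, 82, 88, 89, 91, 91, 91, 91]
```

```bash
python3 - <<'E'
from h import *
b=cv2.imread('pics/side0.png'); im=get_image('side'); a=cv2.imread('pics/side10.png')
T=lambda m:cv2.cvtColor(m[238:268,258:330],cv2.COLOR_BGR2GRAY).astype(np.float32)
w=cv2.createHanningWindow((72,30),cv2.CV_32F)
print(cv2.phaseCorrelate(T(b),T(im),w),cv2.phaseCorrelate(T(a),T(im),w))
s=sensors.read_state(); print(s["clock"],s["force"],np.abs(s["qd"]).max())
E
```

```text
((-0.11194190823516692, -0.026252154658696014), 1.1045208983951145) ((0.04703697752860592, -0.015993066023794356), 1.0945597176198607)
25.0833 [ 0.62316305 -1.60121543  2.37758201] 0.0015192185237610646
```

The branch hasn't moved, the nose is centred in the ring, and everything is still, so I'm handing in.

```bash
python3 -c "
from cell import order
print(order.finish_job())"
```

```text
the job is handed in; nothing more can be done
None
```

I handed the job in with the scope held still on the branch ring, about 16° from vertical against the 18° face and pressing about 4 N, after a 2-second upright hold on the card ring at about 3.5 N; the side camera shows the branch unmoved, and no verdict came back.

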